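Seat the bracket in the fit-up nest and present the heavier boss

ROBOT

A 6-joint arm with a two-finger parallel gripper is mounted at the origin on the work surface. World frame = base frame: x ahead of the robot, y to its left, z up, the work surface at z = 0. Lengths are in mm, angles in rad, forces in N, time in s.
With the tool pointing down it reaches from about 325 to 750 mm from the base axis. Payload 7.6 kg.
Tool frame: the origin (TCP) lies at the very end of the fingers, on their centre line; the grasp point (between the pads) lies 19 mm behind it; z points along the fingers, y is the line along which they close (so a half turn about z gives the same grasp; the last joint's range is limited). The gripper opens to 85 mm and grips with 20 to 120 N. Pads are 22 mm wide; open, the fingers measure 114 mm over their backs; the gripper's body (76 mm by 85 mm) begins 54 mm behind the grasp point. The pads swing forward as they close: fully open they stand 13 mm farther back than shut.
Start: joints at [-1.317, 0.052, 1.401, -0, 1.689, -0.07], TCP at [167.065, -497.73, 231.323] pointing down, gripper open.
Joint ranges: [-2.9, 2.9], [-0.91, 2.17], [0.12, 2.37], [-1.06, 4.2], [0.26, 2.73], [-2.93, 2.93]. Speed limits (rad/s): [2.57, 2.57, 3.01, 3.14, 3.14, 3.14].

INTERFACE

Orientations are given as a rotation vector (axis times angle).
In Python, from station import * gives the robot as it stands.
- The arm moves only by the tool apply_moves, never from a script. Its argument "rows" is one flat list of numbers, 7 for each row, row after row: the turn, a rotation vector about the tool's x, y, z in rad, then the shift along the tool's x, y, z in cm, then the closure, from -1 (fully open) to 1 (shut). A call has 1 to 10 rows; each row is the pose to reach, as a shift and turn from the pose commanded when the call began, along the tool's axes at that moment; what a row does not reach only later rows make up. A row lasts 1/10 s, in which the tool goes at most 50 mm and 8.59 degrees, less where a joint would pass 70% of its speed; a pose out of reach is approached as far as the arm can. A call with a gripper value outside its range is refused whole. The fingers move at their own pace and stop on an object; "grip_force" is the grip in N (left out, the last holds). Time passes only in rows, so rows that repeat a pose let the fingers close. It gives the time, the measured TCP pose, the force, the opening and the grip force at its end, in the units of the state.
- read_state(): the state, without advancing time (a new reading comes with each control period).
- read_camera(name): name is "scene" or "top" or "wrist"; returns a dict with "color" (400x640x3 uint8, red, green, blue), "depth" (400x640 float32, mm along the optical axis (not along the pixel's ray), 0 where there is no reading), "mtx" (3x3 intrinsics, pixels), "world_from_camera" (4x4, takes a point from camera to world coordinates); the wrist camera has in their place "tool_from_camera" (4x4, takes a point from camera to tool coordinates, whose origin is the TCP and whose axes are the flange's). Camera axes: x right, y up, looking along -z (the intrinsics and any distortion apply to the point x, -y, -z); pixel columns grow to the right and rows downward; lengths in mm; the calibration is good to about 2 mm. The wrist camera is an equidistant fisheye: a pixel r from the principal point sees the ray r / f radians off the axis. A picture is of the moment at which its call begins: read the wrist's pose just before it.
- sign_off(): hands the job in; it is judged then, once.
The state is a dict: "clock": time; "joint_pos": joint angles; "qvel": joint speeds; "joint_efforts": joint torques, N m; "ee_pos": TCP position; "orientation": TCP orientation; "force": force on the tool from outside, world axes, zero at the start; "wrist_torque": the same for the moment, N m; "opening": opening from 0.0 (shut) to 1.0 (fully open); "gripper_force": force on a finger pad.
Only numpy, scipy, OpenCV 4.12 (cv2) and the standard library are available. Lean on these libraries where they do the work, as an engineer would, in place of code of your own. Each camera call takes 0.05 s, during which the arm holds its last target. There are 200 camera calls.

TASK

Seat the lug bracket flat and square, fully down, in the pocket of the fit-up nest and let go of it. Then find the sound boss by weight: lift the boss in the stand's left seat (the robot's left) about 6 cm straight up over its seat and then likewise the one in the right seat, putting back upright in its own seat whichever you are not keeping. Finish while holding the heavier boss in the gripper, upright and still, centred over the seated bracket and 2 to 10 cm clear above its lug; do not set it down, and leave the other bits on the table alone.

Things in the scene. Friction and masses are not known exactly. Their poses are not given: they have to be found in the camera images.
- bracket: loose steel lug bracket, 0.6 kg: base plate 90 mm (x) by 64 mm (y) by 10 mm thick, with one central upright lug along x, 44 mm long, 12 mm thick (y), round-topped, its top 54 mm above the underside, with an eye. Origin: centre of the plate's underside, z up. It looks the same turned half round.
- fixture: fixed grey nest block lying on the table, 150 mm (x) by 110 mm (y) by 18 mm high, with one rectangular pocket in the middle of its top, 95 by 69 mm (2.5 mm free on each side of the bracket's plate), long side along x, 7 mm deep with a small lead-in chamfer. Origin: centre of its underside, z up. A seated bracket's plate stands 3 mm proud.
- pocket (a point): centre of the pocket's floor, 11 mm above the table; axes as the nest block (x along the pocket's long side).
- stand: fixed aluminium plate on the table, 85 mm (x) by 200 mm (y) by 12 mm high, with two round seats 60 mm in diameter and 6 mm deep, 110 mm apart along its y. Origin: centre of its underside, z up; its y axis points roughly to the robot's left.
- seat_left (a point): centre of the floor of the stand's left seat (+y side, the robot's left), 6 mm above the table.
- seat_right (a point): centre of the floor of the stand's right seat (-y side, the robot's right), 6 mm above the table.
- boss_a: one of two look-alike plain steel bosses: upright cylinder 40 mm in diameter on a 52 mm, 8 mm thick foot flange, 60 mm tall in all, dark bore mark on top. Origin: centre of its underside, z up. Starts upright in a seat of the stand, either one in either seat. Each weighs 0.2 to 0.6 kg; the sound one is at least 0.1 kg heavier than the one with a hidden void.
- boss_b: one of two look-alike plain steel bosses: upright cylinder 40 mm in diameter on a 52 mm, 8 mm thick foot flange, 60 mm tall in all, dark bore mark on top. Origin: centre of its underside, z up. Starts upright in a seat of the stand, either one in either seat. Each weighs 0.2 to 0.6 kg; the sound one is at least 0.1 kg heavier than the one with a hidden void.
- spanner: bystander: loose steel spanner about 180 mm long, lying flat; leave alone.
- jack_screw: bystander: loose steel jack screw, 32 mm diameter, 76 mm tall, standing; origin at its foot; leave alone.
- angle_offcut: bystander: loose steel angle offcut, 60 by 90 mm, 50 mm high; origin under the middle of its flat leg; leave alone.
There are look-alikes about, which are no part of the job. Leave any blue or green look-alike of the boss_a alone.

How it is judged:
By the outcome, as a careful person would: the job done as asked, in the order asked, and still so for the second after the job is handed in, while the arm keeps its last pose, push and grip.
It also fails if it takes over 72 s, if anything falls off the work surface, if the arm or the gripper's body presses on something with over 40 N, if the wrist force passes 120 N, or if a joint passes its speed limit or range.

## Working session

There is one attempt and no reset: what is moved stays moved. The work goes in short steps, Python scripts to look and compute and a tool call to move; the robot and the scene stay as the last step left them, time stands still between calls to the robot, and variables do not carry over. Pictures are saved under pics/ and viewed, at most 10 in all, crops included, and the job is handed in when it is done.

Besides the shell and the picture viewer there is one more tool, called after "Call:" by a JSON object that holds its "name" and its "arguments", one argument or row to a line. apply_moves: Moves the arm, as the interface text tells. Its arguments: {"type":"object","properties":{"rows":{"type":"array","items":{"type":"number"}},"grip_force":{"type":"number"}},"required":["rows"]}

```bash
mkdir -p pics
cat > h.py <<'E'
from station import *
import numpy as np, cv2
from scipy.spatial.transform import Rotation as R
def proj_rays(c,px,T=None):
    px=np.atleast_2d(px).astype(float);K=c["mtx"]
    x=(px[:,0]-K[0,2])/K[0,0];y=(px[:,1]-K[1,2])/K[1,1]
    if T is None:
        T=c["world_from_camera"];d=np.c_[x,-y,-np.ones(len(x))]
    else:
        r=np.hypot(x,y);s=np.sin(r)/np.maximum(r,1e-9);d=np.c_[x*s,-y*s,-np.cos(r)]
    return T[:3,3],d@T[:3,:3].T
def onplane(c,px,z,T=None):
    o,d=proj_rays(c,px,T);return o+d*((z-o[2])/d[:,2])[:,None]
def points(c):  # depth -> world, scene/top
    h,w=c["depth"].shape;v,u=np.mgrid[:h,:w]
    o,d=proj_rays(c,np.c_[u.ravel(),v.ravel()])
    return (o+d*c["depth"].ravel()[:,None]*1.0).reshape(h,w,3)
def tool():
    s=read_state();T=np.eye(4);T[:3,:3]=R.from_rotvec(s["orientation"]).as_matrix();T[:3,3]=s["ee_pos"];return T
def save(n,img):cv2.imwrite("pics/"+n,cv2.cvtColor(img,cv2.COLOR_RGB2BGR))
def togo(p,yaw,T=None):
    "shift cm and yaw for tool: target TCP p (mm), tool y axis along world angle yaw(rad, mod pi)"
    T=tool() if T is None else T
    s=T[:3,:3].T@(np.array(p)-T[:3,3])/10
    z=np.array([0,0,-1.]);y=np.array([np.cos(yaw),np.sin(yaw),0]);best=None
    for sg in(1,-1):
        G=np.c_[np.cross(sg*y,z),sg*y,z];rv=R.from_matrix(T[:3,:3].T@G).as_rotvec()
        if best is None or np.linalg.norm(rv)<np.linalg.norm(best):best=rv
    return best.round(3),s.round(2)
E
python3 - <<'E'
from h import *
s=read_state();print(s)
for n in("scene","top"):
    c=read_camera(n);save(n+".png",c["color"]);np.savez(n+".npz",**c);print(n,c["mtx"].tolist(),c["world_from_camera"].round(3).tolist())
E
```

```text
{'clock': 0.0, 'joint_pos': array([-1.31731510e+00,  5.28573802e-02,  1.40175549e+00,  2.34771082e-05,
        1.68861230e+00, -7.02980054e-02]), 'qvel': array([-6.47027617e-04,  8.75301725e-04, -1.00276328e-03, -1.70240934e-03,
       -9.30965200e-05,  4.96397171e-04]), 'joint_efforts': array([ 1.47777871e-05, -3.81667256e+01, -3.60184193e+01, -2.24476651e-05,
        6.20261620e-03,  2.93093353e-05]), 'ee_pos': array([ 166.97995325, -497.40761922,  230.44611565]), 'orientation': array([-3.09890745e+00, -5.06114454e-01,  1.97970252e-04]), 'force': array([-0.2792471 , -0.3738459 , -0.03115825]), 'wrist_torque': array([0.02152406, 0.03126922, 0.02065774]), 'gripper_force': 0.0, 'opening': 0.9991932348240383}
scene [[395.70342323098583, 0.0, 322.6330100681755], [0.0, 395.70342323098583, 197.81354751436325], [0.0, 0.0, 1.0]] [[-0.038, -0.838, 0.544, 1150.333], [0.999, -0.031, 0.021, 27.4], [-0.001, 0.545, 0.839, 923.805], [0.0, 0.0, 0.0, 1.0]]
top [[499.13435636874414, 0.0, 313.4768229780879], [0.0, 499.13435636874414, 199.10664815226636], [0.0, 0.0, 1.0]] [[0.025, 0.993, -0.119, 420.189], [-1.0, 0.027, 0.012, 20.702], [0.016, 0.119, 0.993, 1176.446], [0.0, 0.0, 0.0, 1.0]]
```

View pics/top.png

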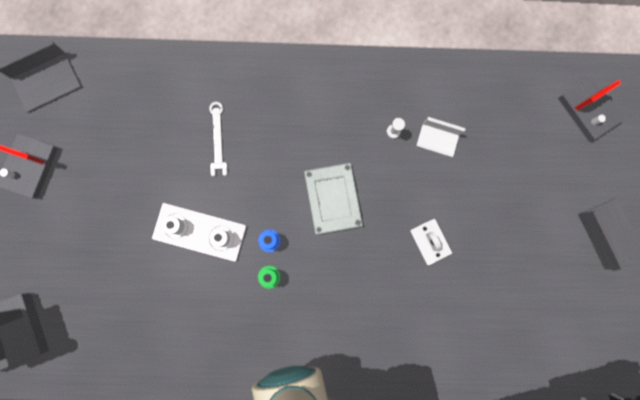

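View pics/scene.png

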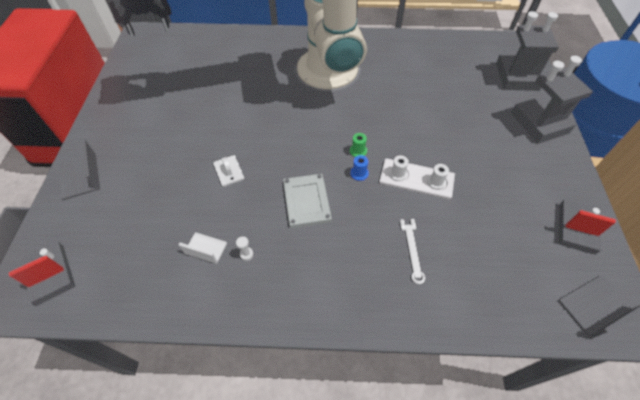

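The top view shows:
- the bracket at (431,242), with its lug and eye
- the nest at (333,199)
- the stand at (199,232), with white bosses at (174,225) for the left seat and (220,237) for the right seat

Things that could be mistaken for them:
- **Boss:** blue (269,240), green (269,277) and jack screw (396,128).
- **Bracket:** angle offcut (441,137).

By the description, I choose the white plate with the lug and the two white bosses in the stand. Next I measure, with one close crop to check.

```bash
cat > m.py <<'E'
from h import *
C={n:dict(np.load(n+".npz")) for n in("scene","top")}
def rect(P):  # world pts -> centre, long-axis angle deg, sizes
    (cx,cy),(w,h),a=cv2.minAreaRect(P[:,:2].astype(np.float32));
    if w<h:w,h,a=h,w,a+90
    return np.round([cx,cy,w,h,(a+90)%180-90],1)
near={"top":dict(bracket=(425,255),fixture=(322,225),stand=(199,250)),"scene":dict(bracket=(222,180),fixture=(293,215),stand=(420,185))}
Z=dict(bracket=10,fixture=18,stand=12)
for n,c in C.items():
    W=points(c);hsv=cv2.cvtColor(c["color"],cv2.COLOR_RGB2HSV)
    m=((hsv[...,2]>125)&(hsv[...,1]<70)).astype(np.uint8)
    _,lab=cv2.connectedComponents(m)
    for k,p in near[n].items():
        l=lab[p[1],p[0]];mm=(lab==l).astype(np.uint8)
        cn=max(cv2.findContours(mm,0,cv2.CHAIN_APPROX_NONE)[0],key=cv2.contourArea)[:,0]
        z=W[...,2][(mm>0)&(c["depth"]>0)]
        print(n,k,l,"rect",rect(onplane(c,cn,Z[k])),"depth z pct",np.percentile(z,[10,30,50,70,90,99]).round(1))
        # depth-based tops
        if k!="fixture":
            lo=35;sel=cv2.dilate(mm,np.ones((9,9)))*(W[...,2]>lo).astype(np.uint8)*(c["depth"]>0).astype(np.uint8)
            nn,lb,st,ce=cv2.connectedComponentsWithStats(sel)
            for i in range(1,nn):
                if st[i,4]>15:
                    P=W[lb==i];q=P[P[:,2]>np.percentile(P[:,2],95)-6];print("   blob",ce[i].round(1),st[i,4],"top z",np.percentile(P[:,2],[50,90,98]).round(1),"ctr",q.mean(0).round(1),"rect",rect(q))
c=C["top"]["color"]
a=cv2.resize(c[190:280,140:300],None,fx=4,fy=4,interpolation=3);b=cv2.resize(c[205:280,395:470],(375,360),interpolation=3)
save("crop.png",np.hstack([a[:360,:424],b]))
E
python3 m.py
```

```text
scene bracket 435 rect [ 470.8 -270.8  114.2   73.1   27.3] depth z pct [ 0.7  8.7 10.4 11.9 25.  54.5]
   blob [226.  163.2] 62 top z [50.2 54.7 55.5] ctr [ 471.5 -271.6   52.9] rect [ 469.9 -272.4   30.3   11.5   29.7]
scene fixture 515 rect [564.1 -29.8 165.9 134.   13. ] depth z pct [ 7.8 12.2 16.3 18.5 20.6 23.2]
scene stand 442 rect [478.7 271.5 209.2 145.8  77. ] depth z pct [ 1.5 10.6 12.8 15.  63.6 68.7]
   blob [399.7 164.2] 224 top z [64.8 68.2 69.2] ctr [465.8 215.   66.5] rect [465.4 215.4  36.9  36.   -3.8]
   blob [439.6 172.6] 241 top z [65.  68.4 69.4] ctr [490.5 322.3  66.7] rect [490.3 322.4  39.6  37.8  11.3]
top bracket 361 rect [ 468.8 -271.    96.4   71.1   27.1] depth z pct [ 0.1  7.2  9.  10.7 35.2 54.4]
   blob [434.5 240.9] 128 top z [47.6 54.4 56.1] ctr [ 467.4 -271.    52.7] rect [ 469.8 -270.3   29.9   12.    24.9]
top fixture 279 rect [563.2 -35.4 158.4 119.9  11.2] depth z pct [ 6.6 10.8 14.4 17.  19.4 22.5]
top stand 300 rect [484.1 273.8 225.8 220.1  -1.3] depth z pct [-2.6 -0.   6.2 11.2 17.3 67.5]
   blob [171.4 225.4] 301 top z [64.5 67.7 69.2] ctr [487.2 323.7  65.5] rect [486.5 323.7  38.2  37.6  73.2]
   blob [218.6 237.8] 285 top z [64.6 67.6 70. ] ctr [462.4 216.9  65.5] rect [461.6 216.5  37.3  36.7 -43.4]
```

View pics/crop.png

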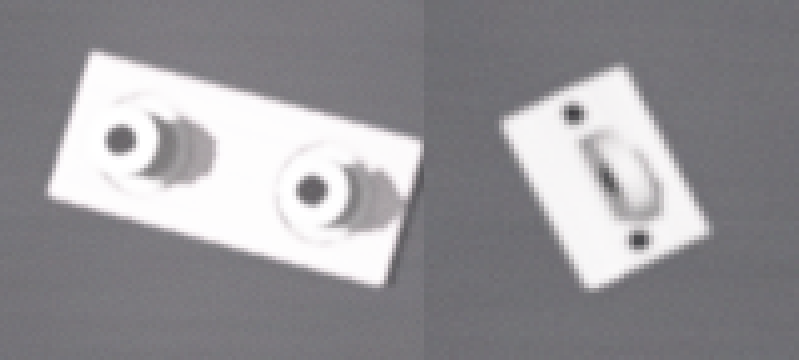

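The crop confirms the choice: two white bosses in the stand at about (120,140) and (312,190), and the lug bracket with its eye and two holes at about (615,180). The two views agree on heights, with the lug top near 55 mm and the boss tops near 66–69 mm. I'll hover over the bracket and use the wrist camera.

```bash
python3 -c "
from h import *
print(togo([470,-271,230],np.radians(117)))"
```

```text
(array([-0.001, -0.   , -0.147]), array([ 35.93, -11.83,   0.08]))
```

Call:
{"name": "apply_moves", "arguments": {
  "rows": [0, 0, -0.147, 36, -11.8, 0, -1, 0, 0, -0.147, 36, -11.8, 0, -1, 0, 0, -0.147, 36, -11.8, 0, -1, 0, 0, -0.147, 36, -11.8, 0, -1, 0, 0, -0.147, 36, -11.8, 0, -1, 0, 0, -0.147, 36, -11.8, 0, -1, 0, 0, -0.147, 36, -11.8, 0, -1, 0, 0, -0.147, 36, -11.8, 0, -1, 0, 0, -0.147, 36, -11.8, 0, -1, 0, 0, -0.147, 36, -11.8, 0, -1]
}}

```text
clock: 1.1
ee_pos: [470.8, -271.0, 230.7]
orientation: [-3.054, -0.734, 0.002]
force: [0.0, 0.0, 1.0]
opening: 1.002
gripper_force: 0.0
```

```bash
python3 -c "
from h import *
T=tool();c=read_camera('wrist');c['T']=T;np.savez('w1.npz',**c);save('w1.png',c['color']);print(T.round(3),c['mtx'],c['tool_from_camera'].round(2))"
```

```text
[[ 8.91000e-01  4.55000e-01 -1.00000e-03  4.70823e+02]
 [ 4.55000e-01 -8.91000e-01  0.00000e+00 -2.70967e+02]
 [-1.00000e-03 -1.00000e-03 -1.00000e+00  2.30694e+02]
 [ 0.00000e+00  0.00000e+00  0.00000e+00  1.00000e+00]] [[309.70691629   0.         316.82339341]
 [  0.         309.70691629 197.46926026]
 [  0.           0.           1.        ]] [[   0.      0.95    0.32   81.35]
 [   1.     -0.     -0.      0.23]
 [  -0.      0.32   -0.95 -143.87]
 [   0.      0.      0.      1.  ]]
```

View pics/w1.png

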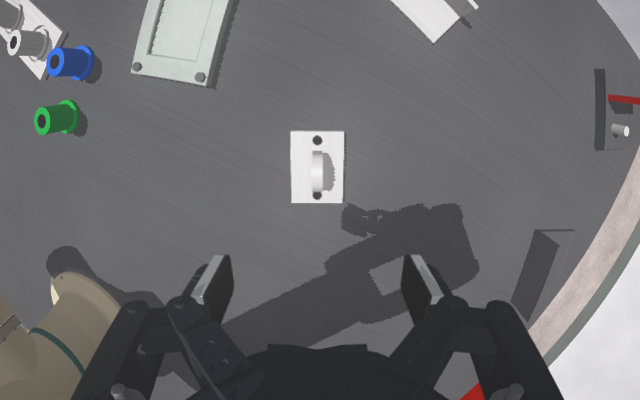

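The wrist view shows the bracket plate spanning (291–345, 131–203) with hole marks at (318,140) and (318,195), nearly square to the tool. The nest is partly visible at upper left.

Run:
```python
from h import *
from m import rect
c=dict(np.load('w1.npz'));T=c['T']@c['tool_from_camera']
g=cv2.cvtColor(c['color'],cv2.COLOR_RGB2GRAY)
m=np.zeros_like(g);m[120:215,280:355]=(g[120:215,280:355]>150)
cn=max(cv2.findContours(m,0,cv2.CHAIN_APPROX_NONE)[0],key=cv2.contourArea)[:,0]
print("rect z10",rect(onplane(c,cn,10,T)))
H=[]
for v0,v1 in((134,147),(189,202)):
    w=g[v0:v1,311:326].astype(float);d=np.clip(130-w,0,None);vv,uu=np.mgrid[v0:v1,311:326];H.append([(d*uu).sum()/d.sum(),(d*vv).sum()/d.sum()])
P=onplane(c,H,10,T);d=P[0]-P[1];print(H,P.round(1),"mid",P.mean(0).round(1),"ang",np.degrees(np.arctan2(d[1],d[0])),np.linalg.norm(d))
```

```text
scene bracket 435 rect [ 470.8 -270.8  114.2   73.1   27.3] depth z pct [ 0.7  8.7 10.4 11.9 25.  54.5]
   blob [226.  163.2] 62 top z [50.2 54.7 55.5] ctr [ 471.5 -271.6   52.9] rect [ 469.9 -272.4   30.3   11.5   29.7]
scene fixture 515 rect [564.1 -29.8 165.9 134.   13. ] depth z pct [ 7.8 12.2 16.3 18.5 20.6 23.2]
scene stand 442 rect [478.7 271.5 209.2 145.8  77. ] depth z pct [ 1.5 10.6 12.8 15.  63.6 68.7]
   blob [399.7 164.2] 224 top z [64.8 68.2 69.2] ctr [465.8 215.   66.5] rect [465.4 215.4  36.9  36.   -3.8]
   blob [439.6 172.6] 241 top z [65.  68.4 69.4] ctr [490.5 322.3  66.7] rect [490.3 322.4  39.6  37.8  11.3]
top bracket 361 rect [ 468.8 -271.    96.4   71.1   27.1] depth z pct [ 0.1  7.2  9.  10.7 35.2 54.4]
   blob [434.5 240.9] 128 top z [47.6 54.4 56.1] ctr [ 467.4 -271.    52.7] rect [ 469.8 -270.3   29.9   12.    24.9]
top fixture 279 rect [563.2 -35.4 158.4 119.9  11.2] depth z pct [ 6.6 10.8 14.4 17.  19.4 22.5]
top stand 300 rect [484.1 273.8 225.8 220.1  -1.3] depth z pct [-2.6 -0.   6.2 11.2 17.3 67.5]
   blob [171.4 225.4] 301 top z [64.5 67.7 69.2] ctr [487.2 323.7  65.5] rect [486.5 323.7  38.2  37.6  73.2]
   blob [218.6 237.8] 285 top z [64.6 67.6 70. ] ctr [462.4 216.9  65.5] rect [461.6 216.5  37.3  36.7 -43.4]
rect z10 [ 468.1 -272.1   88.6   64.3   27.1]
[[np.float64(316.91201939729825), np.float64(139.95185313474195)], [np.float64(316.66356275303644), np.float64(194.951012145749)]] [[ 498.1 -257.3   10. ]
 [ 437.1 -288.2   10. ]] mid [ 467.6 -272.8   10. ] ang 26.84365550149424 68.41507881368636
```

Call:
{"name": "apply_moves", "arguments": {
  "rows": [0, 0, 0, -0.3, 0, 5, -1, 0, 0, 0, -0.3, 0, 10, -1, 0, 0, 0, -0.3, 0, 14, -0.5, 0, 0, 0, -0.3, 0, 17.5, 0, 0, 0, 0, -0.3, 0, 19.5, 0, 0, 0, 0, -0.3, 0, 21, 0, 0, 0, 0, -0.3, 0, 21, 0, 0, 0, 0, -0.3, 0, 21, 1, 0, 0, 0, -0.3, 0, 21, 1, 0, 0, 0, -0.3, 0, 21, 1],
  "grip_force": 70
}}

```text
clock: 2.15
ee_pos: [469.0, -273.4, 23.2]
orientation: [3.053, 0.732, 0.003]
force: [-0.4, 0.1, 4.1]
opening: 0.124
gripper_force: 71.9
```

Call:
{"name": "apply_moves", "arguments": {
  "rows": [0, 0, 0, 0, 0, 0, 1, 0, 0, 0, 0, 0, 0, 1, 0, 0, 0, 0, 0, 0, 1, 0, 0, 0, 0, 0, 0, 1]
}}

```text
clock: 2.55
ee_pos: [469.0, -273.4, 23.3]
orientation: [3.052, 0.732, 0.003]
force: [-1.0, -0.1, 6.2]
opening: 0.127
gripper_force: 72.0
```

```bash
python3 -c "
from h import *
print(togo([446,-58,170],np.radians(102)))"
```

```text
(array([ 0.003, -0.002,  0.261]), array([  7.74, -20.2 , -14.72]))
```

Call:
{"name": "apply_moves", "arguments": {
  "rows": [0, 0, 0, 0, 0, -2, 1, 0, 0, 0, 0, 0, -5, 1, 0, 0, 0, 0, 0, -9, 1, 0, 0, 0, 0, 0, -13, 1, 0, 0, 0.07, 2, -5, -14.7, 1, 0, 0, 0.14, 4, -10, -14.7, 1, 0, 0, 0.21, 6, -15, -14.7, 1, 0, 0, 0.261, 7.7, -20.2, -14.7, 1, 0, 0, 0.261, 7.7, -20.2, -14.7, 1, 0, 0, 0.261, 7.7, -20.2, -14.7, 1]
}}

```text
clock: 3.55
ee_pos: [444.3, -55.2, 167.7]
orientation: [-3.123, -0.335, 0.002]
force: [0.8, -1.1, -6.1]
opening: 0.127
gripper_force: 71.6
```

```bash
sed -i 's/^C=/if __name__!="__main__": raise SystemExit\nC=/' m.py; python3 -c "
from h import *
T=tool();c=read_camera('wrist');c['T']=T;np.savez('w2.npz',**c);save('w2.png',c['color']);print(T.round(3),read_state()['force'])"
```

```text
[[ 9.77000e-01  2.12000e-01 -1.00000e-03  4.44333e+02]
 [ 2.12000e-01 -9.77000e-01  1.00000e-03 -5.52350e+01]
 [-1.00000e-03 -1.00000e-03 -1.00000e+00  1.67708e+02]
 [ 0.00000e+00  0.00000e+00  0.00000e+00  1.00000e+00]] [-0.12431086  0.24663225 -5.6474425 ]
```

View pics/w2.png

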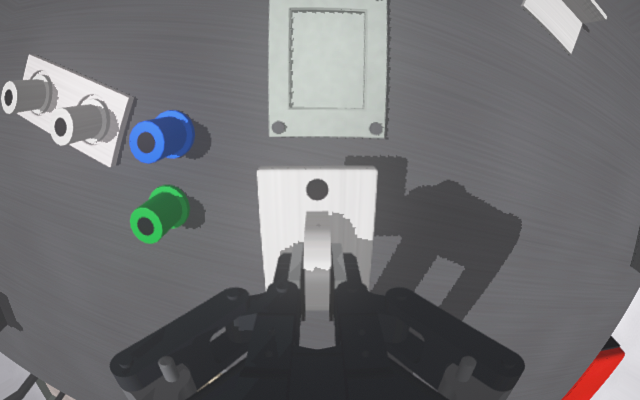

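The wrist view shows the held bracket, with its front plate edge from (258,170) to (377,168). The nest pocket outline runs from (290,10) to (366,108), and the nest's near bolts are at (279,127) and (376,129). Next I fit the pocket and the nest edges.

```bash
cat > nest.py <<'E'
from h import *
def mk(c,T=None):
    hsv=cv2.cvtColor(c["color"],cv2.COLOR_RGB2HSV);return cv2.cvtColor(c["color"],cv2.COLOR_RGB2GRAY)
def edge(g,pts,axis,half,sign=0):
    "subpixel strongest gradient along axis (0=u,1=v) near pts"
    out=[]
    for u,v in pts:
        t=np.arange(-half,half+1)
        s=g[v,u+t] if axis==0 else g[v+t,u]
        d=np.diff(s.astype(float));d=d*sign if sign else abs(d)
        i=int(np.argmax(d));k=d[max(i-1,0):i+2].clip(0);o=t[0]+.5+(k*np.arange(max(i-1,0),max(i-1,0)+len(k))).sum()/k.sum()
        out.append((u+o,v) if axis==0 else (u,v+o))
    return np.array(out)
def fit(P):
    vx,vy,x,y=cv2.fitLine(P[:,:2].astype(np.float32),cv2.DIST_HUBER,0,.01,.01).ravel()
    return np.array([x,y]),np.array([vx,vy])
E
python3 - <<'E'
from nest import *
c=dict(np.load('w2.npz'));T=c['T']@c['tool_from_camera'];g=mk(c)
print(g[60,262:300]);print(g[60,358:396]);print(g[100:142,330]);print(g[0:20,330])
def L(n,pts,ax,h,z,s):
    P=onplane(c,edge(g,pts,ax,h,s),z,T);p,d=fit(P);print(n,p.round(1),"ang",np.degrees(np.arctan(d[1]/d[0])).round(2),"res",np.abs((P[:,:2]-p)@[-d[1],d[0]]).mean().round(2));return p,d
vs=range(20,100,4)
A=L("outL",[(269,v) for v in vs],0,5,18,1);B=L("outR",[(387,v) for v in vs],0,6,18,-1)
D=L("outB",[(u,136) for u in range(290,365,4)],1,5,18,-1)
n=np.array([-A[1][1],A[1][0]]);print("width",(A[0]-B[0])@n)
E2=L("brkF",[(u,169) for u in range(265,372,4)],1,5,157,1)
E3=L("brkR",[(377,v) for v in range(180,270,6)],0,6,157,-1)
E
```

```text
[116 117 117 117 116 120 165 203 203 202 202 202 202 202 203 203 204 205
 206 206 208 208 208 207 207 201 178 147 136 133 137 181 201 202 203 205
 205 208]
[203 202 202 202 202 192 162 187 187 196 200 200 200 200 199 199 200 199
 200 201 201 200 200 200 199 198 197 192 163  94  84  86 109 116 116 116
 116 115]
[203 203 202 203 204 204 204 186 175 189 200 203 203 202 202 201 201 200
 201 202 201 202 202 202 203 203 202 201 200 200 201 201 201 201 201 201
 170 136 120 120 120 121]
[199 199 198 198 198 198 199 188 164 159 128 113 135 200 203 201 201 201
 200 201]
outL [550.8  14.2] ang 11.7 res 0.11
outR [585.9 -91.5] ang 11.79 res 0.07
outB [488.1 -48. ] ang -78.1 res 0.09
width 110.672905
brkF [487.2 -40.5] ang -77.36 res 0.11
brkR [465.6 -83.2] ang 12.71 res 0.13
```

Run:
```python
from nest import *
c=dict(np.load('w2.npz'));T=c['T']@c['tool_from_camera'];g=mk(c)
def L(pts,ax,h,z,s,q=False):
    P=onplane(c,edge(g,pts,ax,h,s),z,T);p,d=fit(P);d=d*np.sign(d[0]);return p,d
def isx(a,b):
    s=np.linalg.solve(np.c_[a[1],-b[1]],b[0]-a[0]);return a[0]+a[1]*s[0]
vs=range(20,100,4)
A=L([(269,v) for v in vs],0,5,18,1);B=L([(387,v) for v in vs],0,6,18,-1);D=L([(u,136) for u in range(290,365,4)],1,5,18,-1)
x=np.array([np.cos(np.radians(11.8)),np.sin(np.radians(11.8))])
nest=(isx(A,D)+isx(B,D))/2+75*x
print("nest outer",nest.round(2))
PL=L([(289,v) for v in vs],0,4,18,-1);PR=L([(363,v) for v in vs],0,4,18,-1);PB=L([(u,107) for u in range(300,358,4)],1,4,18,-1);PT=L([(u,8) for u in range(300,358,4)],1,4,18,-1)
q=np.array([isx(PL,PB),isx(PR,PB),isx(PL,PT),isx(PR,PT)]);print("pocket",q.mean(0).round(2),[np.degrees(np.arctan2(e[1][1],e[1][0])).round(2) for e in(PL,PR,PB,PT)],np.linalg.norm(q[0]-q[1]),np.linalg.norm(q[0]-q[2]))
for z in(150,154.4,158):
    F=L([(u,169) for u in range(265,372,4)],1,5,z,1);Rr=L([(377,v) for v in range(180,270,6)],0,6,z,-1);Ll=L([(259,v) for v in range(180,270,6)],0,6,z,1)
    a,b=isx(F,Rr),isx(F,Ll);n=(b-a)/np.linalg.norm(b-a);bx=np.array([n[1],-n[0]]);ctr=(a+b)/2-45*bx
    print(z,"w",np.linalg.norm(b-a).round(2),"ang",np.degrees([np.arctan2(*v[::-1]) for v in(bx,Rr[1],Ll[1])]).round(2),"ctr",ctr.round(2),"in tool",(c['T'][:2,:2].T@(ctr-c['T'][:2,3])).round(2))
print("tool ang",np.degrees(np.arctan2(c['T'][1,0],c['T'][0,0])))
```

```text
nest outer [563.05 -39.69]
pocket [562.9  -38.16] [np.float32(12.14), np.float32(11.73), np.float32(-77.86), np.float32(-78.49)] 69.05992 94.945015
150 w 65.53 ang [12.64 12.71 12.34] ctr [442.89 -56.06] in tool [-1.58  0.5 ]
154.4 w 63.74 ang [12.64 12.71 12.34] ctr [443.91 -55.84] in tool [-0.54  0.5 ]
158 w 62.28 ang [12.64 12.71 12.34] ctr [444.74 -55.67] in tool [0.31 0.51]
tool ang 12.249567429457409
```

```bash
python3 -c "
from h import *
print(togo([563.3,-38.1,54],np.radians(101.5)))"
```

```text
(array([0.   , 0.001, 0.012]), array([12.  ,  0.68, 11.37]))
```

Call:
{"name": "apply_moves", "arguments": {
  "rows": [0, 0, 0.012, 4, 0.3, 0, 1, 0, 0, 0.012, 8, 0.7, 0, 1, 0, 0, 0.012, 12, 0.7, 0, 1, 0, 0, 0.012, 12, 0.7, 4, 1, 0, 0, 0.012, 12, 0.7, 8, 1, 0, 0, 0.012, 12, 0.7, 10.5, 1, 0, 0, 0.012, 12, 0.7, 11.4, 1, 0, 0, 0.012, 12, 0.7, 11.4, 1, 0, 0, 0.012, 12, 0.7, 11.4, 1]
}}

```text
clock: 4.5
ee_pos: [565.0, -40.3, 56.0]
orientation: [3.126, 0.309, 0.004]
force: [-0.7, 0.4, -5.0]
opening: 0.127
gripper_force: 71.4
```

```bash
python3 -c "
from h import *
T=tool();c=read_camera('wrist');c['T']=T;np.savez('w3.npz',**c);save('w3.png',c['color']);print(T.round(3),read_state()['force'])"
```

```text
[[ 9.8100e-01  1.9600e-01  3.0000e-03  5.6503e+02]
 [ 1.9600e-01 -9.8100e-01 -1.0000e-03 -4.0330e+01]
 [ 2.0000e-03  1.0000e-03 -1.0000e+00  5.5983e+01]
 [ 0.0000e+00  0.0000e+00  0.0000e+00  1.0000e+00]] [ 0.08047644  0.24311719 -5.62906326]
```

View pics/w3.png

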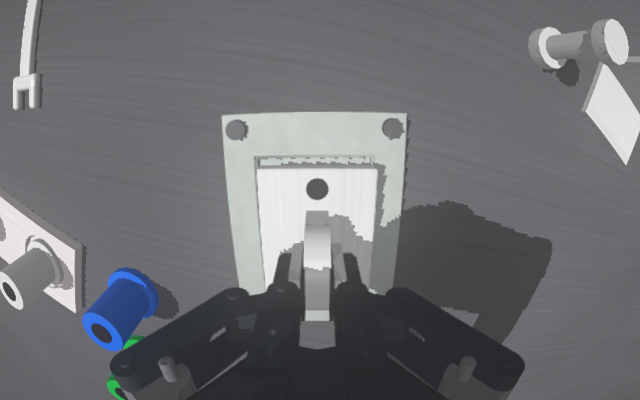

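The bracket now hangs over the pocket. The nest's far edge is near v=114, its sides near u=222–240 and 393–407, and the pocket's far rim at v≈157. I'll measure the relative offset.

```bash
cat > rel.py <<'E'
from nest import *
import sys
def isx(a,b):
    s=np.linalg.solve(np.c_[a[1],-b[1]],b[0]-a[0]);return a[0]+a[1]*s[0]
c=dict(np.load(sys.argv[1]));T=c['T']@c['tool_from_camera'];g=mk(c);zb=c['T'][2,3]-13.3
def L(pts,ax,h,z,s):
    P=onplane(c,edge(g,pts,ax,h,s),z,T);p,d=fit(P);d=d*np.sign(d[0]);print("   res",np.abs((P[:,:2]-p)@[-d[1],d[0]]).mean().round(2),end="");return p,d
lin=lambda v,v0,u0,v1,u1:int(round(u0+(u1-u0)*(v-v0)/(v1-v0)))
F=L([(u,168) for u in list(range(264,306,3))+list(range(330,368,3))],1,4,zb,1)
Rr=L([(378,v) for v in range(178,212,3)],0,5,zb,-1);Ll=L([(lin(v,170,257,280,264),v) for v in range(180,270,6)],0,4,zb,1)
a,b=isx(F,Rr),isx(F,Ll);n=(b-a)/np.linalg.norm(b-a);bx=np.array([n[1],-n[0]]);bc=(a+b)/2-45*bx
print("\nbracket w",np.linalg.norm(b-a),np.degrees([np.arctan2(*v[::-1]) for v in(bx,Rr[1],Ll[1])]).round(2),bc.round(2))
O=L([(u,114) for u in range(250,380,5)],1,5,18,1)
OL=L([(lin(v,120,223,280,239),v) for v in range(130,270,6)],0,6,18,1);OR=L([(lin(v,120,407,200,400),v) for v in range(125,200,4)],0,6,18,-1)
a,b=isx(O,OR),isx(O,OL);n=(b-a)/np.linalg.norm(b-a);ox=np.array([n[1],-n[0]]);oc=(a+b)/2-75*ox
print("\nnest w",np.linalg.norm(b-a),np.degrees([np.arctan2(*v[::-1]) for v in(ox,OR[1],OL[1])]).round(2),oc.round(2))
PF=L([(u,156) for u in range(262,370,4)],1,5,18,-1);PL=L([(lin(v,170,254,270,262),v) for v in range(175,265,6)],0,5,18,-1)
print("\npocket far dist from nest ctr",(PF[0]-oc)@ox,"left",(PL[0]-oc)@[-ox[1],ox[0]],"| bracket in nest frame",((bc-oc)@ox).round(2),((bc-oc)@[-ox[1],ox[0]]).round(2))
E
python3 rel.py w3.npz
```

```text
res 0.01   res 0.07   res 0.1
bracket w 63.76422 [11.36 11.36 11.51] [564.92 -40.73]
   res 0.05   res 0.05   res 0.06
nest w 110.834045 [11.74 11.79 11.78] [563.08 -39.76]
   res 0.74   res 0.1
pocket far dist from nest ctr 49.319614 left 36.796253 | bracket in nest frame 1.61 -1.33
```

Call:
{"name": "apply_moves", "arguments": {
  "rows": [0, 0, -0.007, -0.16, -0.19, 0, 1, 0, 0, -0.007, -0.16, -0.19, 0.5, 1, 0, 0, -0.007, -0.16, -0.19, 1, 1, 0, 0, -0.007, -0.16, -0.19, 1.3, 1, 0, 0, -0.007, -0.16, -0.19, 1.5, 1, 0, 0, -0.007, -0.16, -0.19, 1.7, 1, 0, 0, -0.007, -0.16, -0.19, 1.7, 1]
}}

```text
clock: 5.25
ee_pos: [561.9, -38.0, 36.9]
orientation: [-3.125, -0.321, 0.001]
force: [-0.3, -0.0, -5.4]
opening: 0.129
gripper_force: 71.7
```

Call:
{"name": "apply_moves", "arguments": {
  "rows": [0, 0, 0, 0, 0, 0.1, 1, 0, 0, 0, 0, 0, 0.2, 1, 0, 0, 0, 0, 0, 0.3, 1, 0, 0, 0, 0, 0, 0.3, 1]
}}

```text
clock: 5.65
ee_pos: [562.2, -38.1, 34.6]
orientation: [3.125, 0.321, 0.001]
force: [1.4, 0.3, -4.4]
opening: 0.128
gripper_force: 72.0
```

Call:
{"name": "apply_moves", "arguments": {
  "rows": [0, 0, 0, 0, 0, 0.1, 1, 0, 0, 0, 0, 0, 0.1, 1, 0, 0, 0, 0, 0, 0.1, 1]
}}

```text
clock: 5.95
ee_pos: [562.4, -38.0, 34.3]
orientation: [3.125, 0.321, 0.002]
force: [-2.2, 1.0, 5.1]
opening: 0.126
gripper_force: 73.1
```

```bash
python3 -c "
from h import *
T=tool();c=read_camera('wrist');c['T']=T;np.savez('w4.npz',**c);save('w4.png',c['color'][100:300,200:440].repeat(3,0).repeat(3,1));print(T.round(3),read_state()['force'])"; python3 rel.py w4.npz
```

```text
[[ 9.79000e-01  2.03000e-01  1.00000e-03  5.62429e+02]
 [ 2.03000e-01 -9.79000e-01 -0.00000e+00 -3.80420e+01]
 [ 1.00000e-03  0.00000e+00 -1.00000e+00  3.42920e+01]
 [ 0.00000e+00  0.00000e+00  0.00000e+00  1.00000e+00]] [-3.49233643  1.73929244  6.45152798]
   res 0.01   res 0.05   res 0.11
bracket w 63.51703 [11.79 11.58 11.61] [562.22 -38.51]
   res 0.07   res 1.42   res nannest.py:11: RuntimeWarning: invalid value encountered in scalar divide
  i=int(np.argmax(d));k=d[max(i-1,0):i+2].clip(0);o=t[0]+.5+(k*np.arange(max(i-1,0),max(i-1,0)+len(k))).sum()/k.sum()
Traceback (most recent call last):
  File "rel.py", line 15, in <module>
    a,b=isx(O,OR),isx(O,OL);n=(b-a)/np.linalg.norm(b-a);ox=np.array([n[1],-n[0]]);oc=(a+b)/2-75*ox
        ~~~^^^^^^
  File "rel.py", line 4, in isx
    s=np.linalg.solve(np.c_[a[1],-b[1]],b[0]-a[0]);return a[0]+a[1]*s[0]
numpy.linalg.LinAlgError: Singular matrix
```

View pics/w4.png

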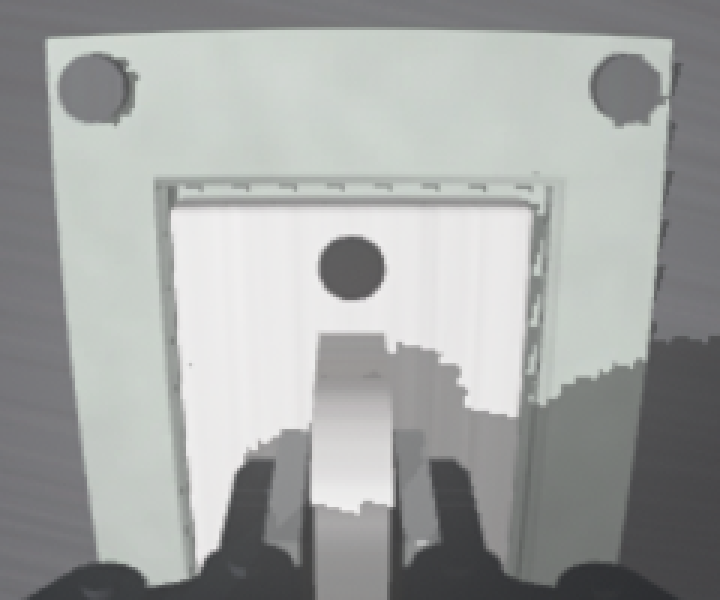

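The bracket is down: TCP is at 34.3 mm as predicted, contact force has reversed, and there is an even gap around the plate at crop (165–175, 540) and (350,190). Next I release and rise.

Call:
{"name": "apply_moves", "arguments": {
  "rows": [0, 0, 0, 0, 0, -0.05, 0.3, 0, 0, 0, 0, 0, -0.05, 0, 0, 0, 0, 0, 0, -0.05, 0, 0, 0, 0, 0, 0, -0.05, 0, 0, 0, 0, 0, 0, -1, 0, 0, 0, 0, 0, 0, -4, 0, 0, 0, 0, 0, 0, -9, 0, 0, 0, 0, 0, 0, -14, -0.5, 0, 0, 0, 0, 0, -16, -1, 0, 0, 0, 0, 0, -16, -1]
}}

```text
clock: 7.0
ee_pos: [563.8, -38.3, 198.8]
orientation: [3.123, 0.321, 0.014]
force: [0.4, -1.1, -0.1]
opening: 0.978
gripper_force: 0.0
```

Run:
```python
from h import *
T=tool();c=read_camera('wrist');c['T']=T;np.savez('w5.npz',**c)
Tc=T@c['tool_from_camera']
t=read_camera('top');np.savez('top2.npz',**t)
# dark bore marks of bosses in top view
C={'scene':dict(np.load('scene.npz')),'top':dict(np.load('top.npz'))}
boxes={'top':{'L':(162,213,188,237),'R':(208,226,232,249)},'scene':{'L':(430,162,452,180),'R':(391,153,411,172)}}
rays={}
for n,b in boxes.items():
    g=cv2.cvtColor(C[n]['color'],cv2.COLOR_RGB2GRAY)
    for k,(u0,v0,u1,v1) in b.items():
        s=g[v0:v1,u0:u1];m=(s<120).astype(np.uint8);nn,lb,st,ce=cv2.connectedComponentsWithStats(m)
        i=1+np.argmax(st[1:,4]);p=ce[i]+[u0,v0];rays[n,k]=p;print(n,k,p.round(1),st[i,4],onplane(C[n],p,66).round(1))
for k in 'LR':
    (o1,d1),(o2,d2)=[proj_rays(C[n],rays[n,k]) for n in('top','scene')]
    s=np.linalg.lstsq(np.c_[d1[0],-d2[0]],o2-o1,rcond=None)[0];print(k,"tri",((o1+s[0]*d1[0]+o2+s[1]*d2[0])/2).round(1),np.linalg.norm(o1+s[0]*d1[0]-o2-s[1]*d2[0]).round(1))
print(togo([489,322,140],np.radians(-13)))
```

```text
top L [169.9 224.4] 22 [[488.4 323.7  66. ]]
top R [217.5 237. ] 26 [[463.4 217.1  66. ]]
scene L [448.8 164.3] 29 [[471.5 346.6  66. ]]
scene R [401.4 154.7] 58 [[442.2 219.3  66. ]]
L tri [488.5 328.5  86.2] 20.0
R tri [462.4 213.3  90.4] 1.1
(array([ 0.   , -0.   , -1.139]), array([  0.18, -36.73,   5.32]))
```

Call:
{"name": "apply_moves", "arguments": {
  "rows": [0, 0, -0.14, 0, -4.5, 0, -1, 0, 0, -0.28, 0, -9, 0, -1, 0, 0, -0.43, 0, -13.5, 0, -1, 0, 0, -0.57, 0, -18, 0, -1, 0, 0, -0.71, 0, -22.5, 0, -1, 0, 0, -0.85, 0, -27, 1, -1, 0, 0, -1, 0, -32, 2, -1, 0, 0, -1.139, 0.2, -36.7, 3, -1, 0, 0, -1.139, 0.2, -36.7, 3, -1, 0, 0, -1.139, 0.2, -36.7, 3, -1]
}}

```text
clock: 8.1
ee_pos: [488.1, 321.9, 160.7]
orientation: [-2.457, -1.957, 0.007]
force: [-0.3, -0.3, -0.1]
opening: 1.0
gripper_force: 0.0
```

```bash
python3 -c "
from h import *
T=tool();c=read_camera('wrist');c['T']=T;np.savez('w6.npz',**c);save('w6.png',c['color']);print(T.round(3),read_state()['joint_pos'].round(2),read_state()['force'])"
```

```text
[[ 2.24000e-01  9.75000e-01 -4.00000e-03  4.88115e+02]
 [ 9.75000e-01 -2.24000e-01 -3.00000e-03  3.21933e+02]
 [-3.00000e-03 -3.00000e-03 -1.00000e+00  1.60676e+02]
 [ 0.00000e+00  0.00000e+00  0.00000e+00  1.00000e+00]] [ 0.52  0.25  1.32 -0.    1.57  0.75] [ 0.24664225 -0.24665915  0.76750113]
```

View pics/w6.png

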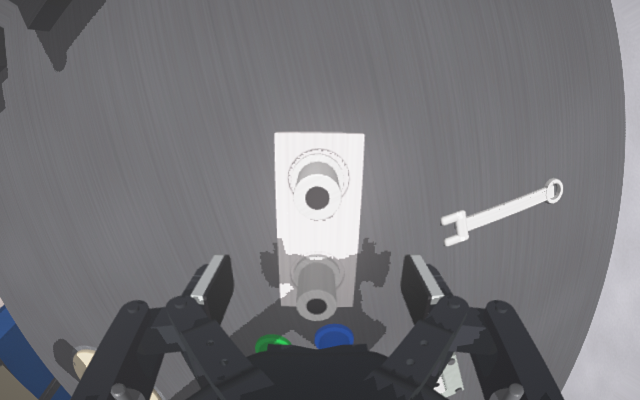

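The wrist view over the stand shows the left boss bore at (317,198), the right boss bore at (317,306), and the stand's far end at v≈133.

Run:
```python
from h import *
c=dict(np.load('w6.npz'));T=c['T']@c['tool_from_camera'];t=dict(np.load('top.npz'))
g=cv2.cvtColor(c['color'],cv2.COLOR_RGB2GRAY)
tp={'L':[[169.9,224.4]],'R':[[217.5,237.0]]}
# refine top marks: crop-based centroid weighted darkness
for k,(u0,v0,u1,v1),th in(('L',(303,186,332,212),120),('R',(303,295,332,318),85)):
    s=g[v0:v1,u0:u1];m=(s<th).astype(np.uint8);nn,lb,st,ce=cv2.connectedComponentsWithStats(m);i=1+np.argmax(st[1:,4])
    p=ce[i]+[u0,v0];print(k,p.round(1),st[i],onplane(c,p,66,T).round(1))
    o1,d1=proj_rays(c,p,T);o2,d2=proj_rays(t,tp[k])
    s=np.linalg.lstsq(np.c_[d1[0],-d2[0]],o2-o1,rcond=None)[0];print("  tri",(o1+s[0]*d1[0]).round(1),(o2+s[1]*d2[0]).round(1))
```

```text
L [316.9 197.5] [  3   1  23  22 390] [[488.  322.9  66. ]]
  tri [488.1 323.3  67.4] [488.4 323.3  67.4]
R [316.1 306. ] [  4   4  19  15 230] [[462.5 215.   66. ]]
  tri [462.9 216.8  68.2] [463.3 216.7  68.2]
```

Call:
{"name": "apply_moves", "arguments": {
  "rows": [0, 0, 0, 0.1, 0, 4, -1, 0, 0, 0, 0.1, 0, 8, -1, 0, 0, 0, 0.1, 0, 11, -1, 0, 0, 0, 0.1, 0, 12.7, -1, 0, 0, 0, 0.1, 0, 13.3, -1, 0, 0, 0, 0.1, 0, 13.3, -1, 0, 0, 0, 0.1, 0, 13.3, 1, 0, 0, 0, 0.1, 0, 13.3, 1, 0, 0, 0, 0.1, 0, 13.3, 1, 0, 0, 0, 0.1, 0, 13.3, 1],
  "grip_force": 60
}}

```text
clock: 9.15
ee_pos: [490.0, 323.2, 31.7]
orientation: [2.459, 1.956, 0.003]
force: [-2.4, -0.2, 5.1]
opening: 0.459
gripper_force: 61.0
```

Call:
{"name": "apply_moves", "arguments": {
  "rows": [0, 0, 0, 0, 0, 0, 1, 0, 0, 0, 0, 0, 0, 1]
}}

```text
clock: 9.35
ee_pos: [490.0, 323.2, 31.6]
orientation: [2.459, 1.956, 0.003]
force: [-2.0, 0.1, 6.8]
opening: 0.447
gripper_force: 61.0
```

Call:
{"name": "apply_moves", "arguments": {
  "rows": [0, 0, 0, 0, 0, -1, 1, 0, 0, 0, 0, 0, -2, 1, 0, 0, 0, 0, 0, -4, 1, 0, 0, 0, 0, 0, -5.3, 1, 0, 0, 0, 0, 0, -6, 1, 0, 0, 0, 0, 0, -6, 1, 0, 0, 0, 0, 0, -6, 1, 0, 0, 0, 0, 0, -6, 1, 0, 0, 0, 0, 0, -6, 1, 0, 0, 0, 0, 0, -6, 1]
}}

```text
clock: 10.35
ee_pos: [489.3, 322.5, 89.7]
orientation: [-2.459, -1.956, 0.002]
force: [-0.3, 0.6, -4.6]
opening: 0.452
gripper_force: 61.0
```

```bash
python3 -c "
from h import *
f=[]
for i in range(5):
    f.append(read_state()['force']); read_camera('top')
print(np.round(f,2),np.mean(f,0),tool()[:3,3])"
```

```text
[[-0.26  0.58 -4.58]
 [ 0.4   0.   -4.78]
 [ 0.69 -0.27 -4.36]
 [ 0.87 -0.44 -4.88]
 [-0.82 -0.32 -4.72]] [ 0.17761334 -0.08930763 -4.66160223] [489.57039264 322.63604791  90.20539829]
```

The left boss reads about 4.7 N. I'll put it back and weigh the right one.

Call:
{"name": "apply_moves", "arguments": {
  "rows": [0, 0, 0, 0, 0, 2, 1, 0, 0, 0, 0, 0, 4, 1, 0, 0, 0, 0, 0, 5, 1, 0, 0, 0, 0, 0, 5.5, 1, 0, 0, 0, 0, 0, 5.8, 1, 0, 0, 0, 0, 0, 5.9, 1, 0, 0, 0, 0, 0, 5.9, 1]
}}

```text
clock: 11.3
ee_pos: [490.0, 322.9, 32.0]
orientation: [2.459, 1.955, 0.002]
force: [0.4, -0.2, -4.2]
opening: 0.451
gripper_force: 61.0
```

Call:
{"name": "apply_moves", "arguments": {
  "rows": [0, 0, 0, 0, 0, 0.05, 1, 0, 0, 0, 0, 0, 0.05, 0, 0, 0, 0, 0, 0, 0.05, -0.5, 0, 0, 0, 0, 0, 0.05, -1, 0, 0, 0, 0, 0, 0.05, -1, 0, 0, 0, 0, 0, -3, -1, 0, 0, 0, 0, 0, -8, -1, 0, 0, 0, 0, 0, -12, -1, 0, 0, 0, 0, 0, -12, -1, 0, 0, 0, 0, 0, -12, -1]
}}

```text
clock: 12.3
ee_pos: [490.0, 323.0, 152.5]
orientation: [2.458, 1.955, 0.004]
force: [0.0, -0.4, -0.7]
opening: 0.998
gripper_force: 0.0
```

Run:
```python
from h import *
T0=tool();c=read_camera('wrist');c['T']=T0;T=T0@c['tool_from_camera'];np.savez('w7.npz',**c)
g=cv2.cvtColor(c['color'],cv2.COLOR_RGB2GRAY)
for k,(u0,v0,u1,v1),th in(('L',(300,180,335,220),120),('R',(300,293,335,325),85)):
    s=g[v0:v1,u0:u1];m=(s<th).astype(np.uint8);nn,lb,st,ce=cv2.connectedComponentsWithStats(m);i=1+np.argmax(st[1:,4])
    p=ce[i]+[u0,v0];print(k,p.round(1),st[i],onplane(c,p,66,T).round(1))
print(T0[:3,3],togo([463,216,150],np.radians(-13)),read_state()['force'])
W=None
```

```text
L [316.6 203.4] [  5  12  24  23 416] [[489.7 322.3  66. ]]
R [314.  313.1] [  4  13  21  16 243] [[462.5 215.   66. ]]
[490.0348755  322.98307138 152.54960979] (array([-0.,  0., -0.]), array([-10.97,  -0.17,   0.08])) [ 0.81047947  0.86216121 -0.37753732]
```

Call:
{"name": "apply_moves", "arguments": {
  "rows": [0, 0, 0, -5, -0.1, 0, -1, 0, 0, 0, -9, -0.2, 0, -1, 0, 0, 0, -11, -0.2, 0, -1, 0, 0, 0, -11, -0.2, 0, -1, 0, 0, 0, -11, -0.2, 4, -1, 0, 0, 0, -11, -0.2, 8, -1, 0, 0, 0, -11, -0.2, 11, -1, 0, 0, 0, -11, -0.2, 12.1, -1, 0, 0, 0, -11, -0.2, 12.1, -1]
}}

```text
clock: 13.25
ee_pos: [461.6, 215.9, 28.2]
orientation: [-2.457, -1.955, 0.007]
force: [-0.8, 0.1, -0.8]
opening: 1.002
gripper_force: 0.0
```

Call:
{"name": "apply_moves", "arguments": {
  "rows": [0, 0, 0, 0, 0, 0, 1, 0, 0, 0, 0, 0, 0, 1, 0, 0, 0, 0, 0, 0, 1, 0, 0, 0, 0, 0, 0, 1, 0, 0, 0, 0, 0, 0, 1, 0, 0, 0, 0, 0, 0, 1]
}}

```text
clock: 13.85
ee_pos: [463.8, 216.4, 32.0]
orientation: [2.458, 1.955, 0.004]
force: [-1.1, 0.5, 4.9]
opening: 0.451
gripper_force: 60.8
```

Call:
{"name": "apply_moves", "arguments": {
  "rows": [0, 0, 0, 0, 0, -1, 1, 0, 0, 0, 0, 0, -2, 1, 0, 0, 0, 0, 0, -4, 1, 0, 0, 0, 0, 0, -5.3, 1, 0, 0, 0, 0, 0, -6.1, 1, 0, 0, 0, 0, 0, -6.1, 1, 0, 0, 0, 0, 0, -6.1, 1, 0, 0, 0, 0, 0, -6.1, 1, 0, 0, 0, 0, 0, -6.1, 1, 0, 0, 0, 0, 0, -6.1, 1]
}}

```text
clock: 14.85
ee_pos: [462.6, 215.8, 90.7]
orientation: [-2.459, -1.955, 0.002]
force: [0.1, -0.6, -2.9]
opening: 0.451
gripper_force: 60.6
```

```bash
python3 -c "
from h import *
f=[]
for i in range(5):
    f.append(read_state()['force']); t=read_camera('top')
save('top3.png',t['color'])
print(np.round(f,2),np.mean(f,0),tool()[:3,3])"
```

```text
[[ 0.15 -0.58 -2.91]
 [ 0.51  0.51 -2.54]
 [ 0.73 -0.12 -2.6 ]
 [ 0.01 -0.34 -3.25]
 [ 0.92 -0.13 -2.88]] [ 0.46358017 -0.13021543 -2.83682359] [462.86301915 215.93172205  91.2208901 ]
```

The right boss reads 2.8 N against 4.7 N for the left, so the left is heavier. I'll put the right one back and take the left.

Call:
{"name": "apply_moves", "arguments": {
  "rows": [0, 0, 0, 0, 0, 2, 1, 0, 0, 0, 0, 0, 4, 1, 0, 0, 0, 0, 0, 5, 1, 0, 0, 0, 0, 0, 5.5, 1, 0, 0, 0, 0, 0, 5.9, 1, 0, 0, 0, 0, 0, 6, 1, 0, 0, 0, 0, 0, 6.05, 1, 0, 0, 0, 0, 0, 6.05, 1]
}}

```text
clock: 15.9
ee_pos: [463.3, 216.1, 32.0]
orientation: [2.458, 1.955, 0.002]
force: [-4.6, -1.8, 6.0]
opening: 0.455
gripper_force: 61.0
```

Call:
{"name": "apply_moves", "arguments": {
  "rows": [0, 0, 0, 0, 0, 0, 0, 0, 0, 0, 0, 0, 0, -0.5, 0, 0, 0, 0, 0, 0, -1, 0, 0, 0, 0, 0, 0, -1, 0, 0, 0, 0, 0, -3, -1, 0, 0, 0, 0, 0, -8, -1, 0, 0, 0, 0, 0, -12, -1, 0, 0, 0, 5, 0.1, -12, -1, 0, 0, 0, 9, 0.2, -12, -1, 0, 0, 0, 10.9, 0.2, -12, -1]
}}

```text
clock: 16.9
ee_pos: [489.6, 324.4, 151.0]
orientation: [-2.457, -1.957, -0.002]
force: [-1.4, 0.4, -0.9]
opening: 1.002
gripper_force: 0.0
```

Call:
{"name": "apply_moves", "arguments": {
  "rows": [0, 0, 0, 0, 0, 0, -1, 0, 0, 0, 0, 0, 0, -1]
}}

```text
clock: 17.1
ee_pos: [489.2, 321.5, 150.3]
orientation: [2.458, 1.956, -0.002]
force: [-0.5, -0.6, 0.0]
opening: 0.999
gripper_force: 0.0
```

Run:
```python
from h import *
T0=tool();c=read_camera('wrist');c['T']=T0;T=T0@c['tool_from_camera'];np.savez('w8.npz',**c);save('w8.png',c['color'])
g=cv2.cvtColor(c['color'],cv2.COLOR_RGB2GRAY)
for k,(u0,v0,u1,v1),th in(('L',(300,180,335,220),120),('R',(300,293,335,325),85)):
    s=g[v0:v1,u0:u1];m=(s<th).astype(np.uint8);nn,lb,st,ce=cv2.connectedComponentsWithStats(m);i=1+np.argmax(st[1:,4])
    p=ce[i]+[u0,v0];print(k,p.round(1),st[i],onplane(c,p,66,T).round(1))
print(T0[:3,3])
```

```text
L [317.5 202. ] [  6  11  24  23 428] [[489.8 322.3  66. ]]
R [315.2 313.3] [  6  13  20  16 251] [[462.9 214.5  66. ]]
[489.1572816  321.51475908 150.30396573]
```

View pics/w8.png

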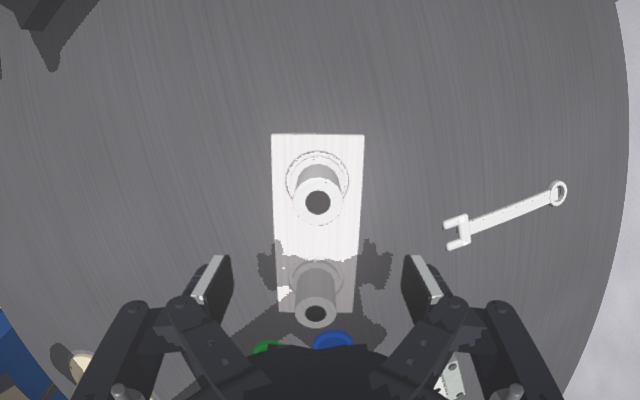

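Both bosses stand upright in their seats, with bores at (317,202) and (315,313). I'll take the left one again.

Call:
{"name": "apply_moves", "arguments": {
  "rows": [0, 0, 0, 0.1, 0, 4, -1, 0, 0, 0, 0.1, 0, 8, -1, 0, 0, 0, 0.1, 0, 11, -1, 0, 0, 0, 0.1, 0, 12, -1, 0, 0, 0, 0.1, 0, 12.1, -1, 0, 0, 0, 0.1, 0, 12.1, 1, 0, 0, 0, 0.1, 0, 12.1, 1, 0, 0, 0, 0.1, 0, 12.1, 1, 0, 0, 0, 0.1, 0, 12.1, 1, 0, 0, 0, 0.1, 0, 12.1, 1]
}}

```text
clock: 18.15
ee_pos: [490.3, 323.2, 31.6]
orientation: [2.458, 1.956, 0.004]
force: [-1.1, -1.3, 5.9]
opening: 0.45
gripper_force: 60.8
```

Call:
{"name": "apply_moves", "arguments": {
  "rows": [0, 0, 0, 0, 0, 0, 1, 0, 0, 0, 0, 0, 0, 1, 0, 0, 0, 0, 0, -1, 1, 0, 0, 0, 0, 0, -3, 1, 0, 0, 0, 0, 0, -6, 1, 0, 0, 0, 0, 0, -10, 1, 0, 0, 0, 0, 0, -13, 1, 0, 0, 0, 0, 0, -14, 1, 0, 0, 0, 0, 0, -14, 1]
}}

```text
clock: 19.05
ee_pos: [489.9, 322.9, 170.9]
orientation: [2.458, 1.955, 0.003]
force: [0.0, 0.0, -5.0]
opening: 0.453
gripper_force: 61.0
```

```bash
python3 -c "
from h import *
print(tool()[:3,3],read_state()['force'],togo([562.5,-38.3,165],np.radians(-13)))"
```

```text
[489.90246583 322.88524864 170.88617277] [ 0.03504048  0.01911987 -5.03217001] (array([ 0.002, -0.001, -0.   ]), array([-33.56,  15.2 ,   0.57]))
```

Call:
{"name": "apply_moves", "arguments": {
  "rows": [0, 0, 0, -3.4, 1.5, 0, 1, 0, 0, 0, -7.6, 3.4, 0, 1, 0, 0, 0, -12, 5.4, 0, 1, 0, 0, 0, -16.4, 7.4, 0, 1, 0, 0, 0, -20.8, 9.4, 0, 1, 0, 0, 0, -25.2, 11.4, 0, 1, 0, 0, 0, -29.2, 13.2, 0, 1, 0, 0, 0, -32.2, 14.6, 0, 1, 0, 0, 0, -33.6, 15.2, 1, 1, 0, 0, 0, -33.6, 15.2, 2, 1]
}}

```text
clock: 20.05
ee_pos: [561.2, -40.6, 146.7]
orientation: [-2.459, -1.951, 0.004]
force: [-1.1, 0.6, -5.8]
opening: 0.45
gripper_force: 61.4
```

Call:
{"name": "apply_moves", "arguments": {
  "rows": [0, 0, 0, 0, 0, 0.8, 1, 0, 0, 0, 0, 0, 0.8, 1, 0, 0, 0, 0, 0, 0.8, 1, 0, 0, 0, 0, 0, 0.8, 1]
}}

```text
clock: 20.45
ee_pos: [562.3, -38.1, 142.3]
orientation: [2.457, 1.957, 0.001]
force: [0.2, -0.2, -4.6]
opening: 0.455
gripper_force: 61.4
```

Run:
```python
from h import *
T=tool();c=read_camera('wrist');c['T']=T;np.savez('w9.npz',**c);s=read_camera('scene');np.savez('s9.npz',**s)
a=c['color'][100:400,150:490];b=cv2.resize(s['color'][60:260,180:480],(450,300));save('w9.png',np.hstack([a,b]))
print(T.round(3),read_state()['force'],togo([562.4,-38.4,142],np.radians(-13)))
# post-release bracket check in w5: plate edges
from nest import *
c=dict(np.load('w5.npz'));Tc=c['T']@c['tool_from_camera'];g=mk(c)
m=(g>222).astype(np.uint8);nn,lb,st,ce=cv2.connectedComponentsWithStats(m)
for i in range(1,nn):
    if st[i,4]>300:
        cn=max(cv2.findContours((lb==i).astype(np.uint8),0,1)[0],key=cv2.contourArea)[:,0]
        P=onplane(c,cn,21,Tc)[:,:2].astype(np.float32);print(st[i],cv2.minAreaRect(P))
```

```text
[[ 2.24000e-01  9.75000e-01  1.00000e-03  5.62264e+02]
 [ 9.75000e-01 -2.24000e-01 -0.00000e+00 -3.80630e+01]
 [ 0.00000e+00  1.00000e-03 -1.00000e+00  1.42315e+02]
 [ 0.00000e+00  0.00000e+00  0.00000e+00  1.00000e+00]] [-0.56029728 -0.29774698 -4.83053247] (array([ 0.001, -0.   ,  0.001]), array([0.  , 0.01, 0.04]))
[101   0  25  97 897] ((674.0065307617188, 226.68923950195312), (119.80001068115234, 32.72068786621094), 4.342308044433594)
[ 503   70   56   71 1906] ((708.9864501953125, -278.9573974609375), (84.49700164794922, 50.5821647644043), 74.15157318115234)
[ 286  136   60   80 3393] ((562.2463989257812, -38.226593017578125), (88.18749237060547, 62.280818939208984), 11.644353866577148)
[  41  143  106   99 2772] ((468.19989013671875, 266.0179443359375), (194.15284729003906, 106.32344818115234), 76.56987762451172)
[109 230  30  20 336] ((428.7215576171875, 193.580078125), (26.859704971313477, 53.882659912109375), 17.987388610839844)
[597 278  43  81 834] ((366.2666320800781, -827.6566772460938), (236.0926971435547, 161.2222442626953), 53.842376708984375)
```

View pics/w9.png

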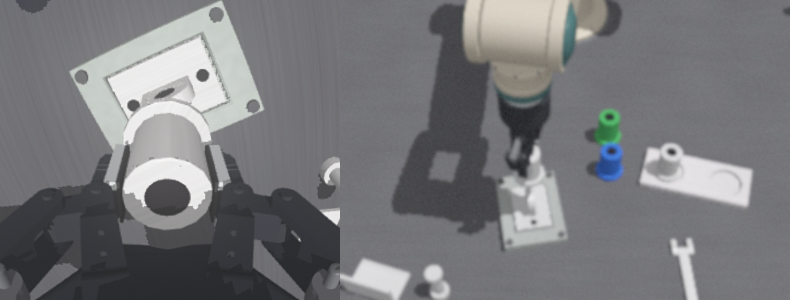

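The boss is upright in the gripper over the seated bracket: bracket centre (562.2,-38.2), TCP (562.3,-38.1), with about 52 mm clear above the lug. The other boss is in its seat and the bystanders are untouched.

```bash
python3 -c "
from station import *
print(abs(read_state()['qvel']).max()); print(sign_off())"
```

```text
0.00520137324660143
the job is handed in; nothing more can be done
None
```

The job is handed in: the bracket is seated in the nest, the right boss (2.8 N) is back in its seat, and the heavier left boss (4.7 N) is held still about 5 cm above the lug.

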